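# Fit the gate board into the casting frame and lever it home

### The job

Lift the wide gate board out of the rack and slide it straight down the two grooved uprights of the casting frame until it rests on the springs at their feet and let go of it, then swing both levers in over its top edge until they lie fully down, so that the board is seated. The uprights are clamped a little before or behind the middle of the bed, so feel gently for the grooves with the board; never force the board or the levers, and leave the narrow board and the other things where they are.

Things in the scene. Friction and masses are not known exactly. Their poses are not given: they have to be found in the camera images.
- wide_board: the gate board to fit: plain plywood, 10 mm thick (own x), 130 mm wide (own y), 110 mm high (own z), 0.16 kg or so, standing upright in one of the rack's two slots. Origin: centre of its lower edge. The lowest 3 mm are only 124 mm wide, to lead it in
- narrow_board: a like plywood board that does not fit: 10 x 96 x 110 mm, standing in the other slot of the rack, parallel to the first, 75 mm away. Origin: centre of its lower edge. To be left alone
- rack: fixed wooden rack, base 150 (x) x 100 (y) x 10 mm. Two slots 12 mm wide run along its y at x = -37.5 and +37.5 mm; their ribs, 10 mm thick, reach 41 mm above the table. The boards stand on its base, at z = 10 mm, and stick out 79 mm above the ribs. Origin: centre of the underside
- frame: fixed casting frame: plywood bed 130 (x) x 220 (y) x 12 mm, origin at the centre of its underside, z up. Two grooved wooden uprights stand on it at +y and -y; the board goes between them, its width along y. The pair (with levers and springs) is clamped anywhere from -20 to +20 mm along the frame's x from the origin: this shift is fixed but NOT measured; find it by feel or by eye
- mouth (a point): point fixed to the frame, midway between the groove mouths if the shift were 0; 85 mm above the frame's origin, at the uprights' top. Each groove is 13 mm wide in x (board 10), edges rounded by 1.5 mm. The lips beside it, 14 mm thick in x, at y = 58 to 67 mm either way, end in flat faces 20.5 mm in x from the groove's middle, bare from z = 24 to 85 mm. Groove bottoms 134 mm apart
- rest (a point): point fixed to the frame, 23.5 mm above its origin: where the middle of the board's lower edge stands when let go on the springs, if the shift were 0. The springs are 8 mm plungers in the groove feet at y = +60 and -60 mm; each gives way at about 4 N and takes 7.5 N at 6 mm. Seated under both levers, the board's lower edge is 6 mm below this point. Axes as the frame's
- pin_left (a point): frame point at the middle of the left lever's pin, if the shift were 0: y = +83, z = 132.5 mm in the frame; the pin lies along x. The lever is a bar 12 mm wide; a round nose under it, 24 mm from the pin, presses the board. Its black cross grip, 16 mm thick, 26 mm long in x, has its middle 50 mm along the bar and 8 mm off to its outer (closed: upper) side. Cheeks end 9 mm above the pin
- pin_right (a point): frame point at the middle of the right lever's pin, if the shift were 0: y = -83, z = 132.5 mm in the frame; the pin lies along x. The lever is a bar 12 mm wide; a round nose under it, 24 mm from the pin, presses the board. Its black cross grip, 16 mm thick, 26 mm long in x, has its middle 50 mm along the bar and 8 mm off to its outer (closed: upper) side. Cheeks end 9 mm above the pin
- lever_left (a joint): angle of the lever at the frame's +y upright, rad: 0 leans 0.2 rad outward from upright, 0.2 upright, 1.77 fully down, lying level and inward over the board's top edge (its hard stop). It stays where it is left: friction takes about 6 N at the grip, and about 9 N while it presses the board down over the last 0.25 rad
- lever_right (a joint): the same for the lever at the frame's -y upright; its positive sense also swings it inward, to 1.77 when fully down
- sanding_block: loose sanding block, 54 x 98 x 28 mm, a bystander. Origin under its centre
- medallion: loose round gypsum medallion, 68 mm wide, 15 mm high, a bystander. Origin under its centre
- gypsum_bar: loose gypsum bar, 34 x 110 x 30 mm, a bystander. Origin under its centre
- chisel: loose carving chisel, 176 mm long, a bystander. Origin under its centre
- pigment_jar: loose screw-top jar, 62 mm wide, 86 mm high, a bystander. Origin under its centre
Not all that is in view belongs to the job. What is shaped like the wide_board but blue or purple is not meant.

How it is judged:
By the outcome, as a careful person would: the job done as asked, in the order asked, and still so for the second after the job is handed in, with the robot touching nothing.
It also fails if it takes over 70 s, if anything falls off the work surface, if the arm or the gripper's body presses on something with over 40 N, if the wrist force passes 120 N, or if a joint passes its speed limit or range.

### The arm

A 6-joint arm with a two-finger parallel gripper is mounted at the origin on a cart in front of the work surface, level with it; the furniture and walls round the work are solid. World frame = base frame: x ahead of the robot, y to its left, z up, the work surface at z = 0. Lengths are in mm, angles in rad, forces in N, time in s.
With the tool pointing down it reaches from about 275 to 975 mm from the base axis. Payload 8.4 kg.
Tool frame: the origin (TCP) lies midway between the tips of the shut fingers; the grasp point (between the pads) lies 19 mm behind it (r.grip_point_offset is the distance from the TCP to the grasp point, in mm); z points along the fingers, y is the line along which they close (so a half turn about z gives the same grasp; the last joint's range is limited). The gripper opens to 92 mm and grips with 3 to 60 N. Pads are 20 mm wide; open, the fingers measure 128 mm over their backs; the gripper's body (75 mm by 189 mm) begins 69 mm behind the grasp point.
Start: joints at [1.121, 0.353, 1.633, -0, 1.155, -0.002], TCP at [270.614, 563.379, 214.583] pointing down, gripper open.
Joint ranges: [-2.63, 2.63], [-0.92, 2.1], [0.06, 2.66], [-1.3, 4.44], [0, 2.69], [-3.02, 3.02]. Speed limits (rad/s): [2.22, 2.22, 2.79, 3.14, 3.14, 3.14].

### API

Orientations are given as a unit quaternion [x, y, z, w].
In Python, from workcell import r gives the robot as it stands.
- The arm moves only by the tool play_rows, never from a script. Its argument "steps" is a list of rows, each an object of numbers: "gripper": the closure, from -1 (fully open) to 1 (shut); "tx", "ty", "tz": the shift along the tool's x, y, z in units of 30 mm (1.0 is 30 mm); "yaw": the turn about the tool's z in units of 4 degrees (1.0 is 4 degrees). In form: [{"gripper": .., "tx": .., "ty": .., "tz": .., "yaw": ..}, ...]. A call has 1 to 12 rows; each row shifts and turns the commanded pose from where the row before left it, along the tool's axes as they then stand; what a row does not reach is not made up. A row lasts 1/8 s, in which the tool goes at most 62.5 mm and 10.7 degrees, less where a joint would pass 70% of its speed; a pose out of reach is approached as far as the arm can. A call with a number of a shift or a turn outside -1 to 1 is refused whole. A call with a gripper value outside its range is refused whole. The fingers move at their own pace and stop on an object; "force" is the grip in N (left out, the last holds). Time passes only in rows, so rows that do not move let the fingers close. It gives the time, the measured TCP pose, the force, the opening and the grip force at its end, in the units of the state.
- r.sense(): the state, without advancing time (a new reading comes with each control period).
- r.grab_frame(name): name is "side" or "top" or "wrist"; returns a dict with "image" (400x640x3 uint8, blue, green, red), "range_z" (400x640 float32, mm along the optical axis (not along the pixel's ray), 0 where there is no reading), "fx", "fy", "cx", "cy" (pixels), "xyz" and "orientation" of the camera in the world; the wrist camera has in their place "mount" (4x4, takes a point from camera to tool coordinates, whose origin is the TCP and whose axes are the flange's). Camera axes: x right, y down, z forward; pixel columns grow to the right and rows downward; lengths in mm; the calibration is good to about 2 mm. A picture is of the moment at which its call begins: read the wrist's pose just before it.
- r.close_job(): hands the job in; it is judged then, once.
Trained networks look in the newest picture that a camera, given by its name, has taken for a name from the list of things; names that differ only in an ending like _2 or _b are one class to them, and where a whole thing is asked for, a point or a joint stands for the part that bears it (a point fixed in the world has none). Each returns a list of dicts, best first, with "conf" (0 to 1); they miss things now and then, are a little off and sometimes report something else, mostly with a low value. They report only what shows in the picture. A call takes as long as a camera call. They do not tell look-alikes from the thing itself.
- r.look_for(camera, name): "uv" ([column, row] in pixels, amid what is visible of it).
- r.place_of(camera, name): "uv" ([column, row] in pixels: a listed point, or the origin of a listed thing).
The state is a dict: "time": time; "q": joint angles; "dq": joint speeds; "joint_torque": joint torques, N m; "tcp_pos": TCP position; "tcp_rot": TCP orientation; "contact_force": force on the tool from outside, world axes, zero at the start; "moment": the same for the moment, N m; "opening": finger opening in mm; "finger_force": force on a finger pad.
Only numpy, scipy, OpenCV 4.12 (cv2) and the standard library are available. Lean on these libraries where they do the work, as an engineer would, in place of code of your own. Each camera call takes 0.05 s, during which the arm holds its last target. There are 200 camera calls.

## Working session

There is one attempt and no reset: what is moved stays moved. The work goes in short steps, Python scripts to look and compute and a tool call to move; the robot and the scene stay as the last step left them, time stands still between calls to the robot, and variables do not carry over. Pictures are saved under pics/ and viewed, at most 10 in all, crops included, and the job is handed in when it is done.

Besides the shell and the picture viewer there is one more tool, called after "Emit:" by a JSON object that holds its "fn" and its "kwargs", one argument or row to a line. play_rows: Moves the arm, as the interface text tells. Shifts and turns lie within -1 to 1; 1 stands for 30 mm of shift or 4 degrees of turn. Its arguments: {"type":"object","properties":{"steps":{"type":"array"},"force":{"type":"number"}},"required":["steps"]}

```bash
mkdir -p pics; cat > h.py <<'E'
import numpy as np, cv2
from scipy.spatial.transform import Rotation as R
from workcell import r
def cam(name):
    s=r.sense(); f=r.grab_frame(name)
    if 'mount' in f:
        T=np.eye(4);T[:3,:3]=R.from_quat(s['tcp_rot']).as_matrix();T[:3,3]=s['tcp_pos'];f['T']=T@np.array(f['mount'])
    else:
        T=np.eye(4);T[:3,:3]=R.from_quat(f['orientation']).as_matrix();T[:3,3]=f['xyz'];f['T']=T
    return f
def cloud(f):
    d=f['range_z'];v,u=np.mgrid[:d.shape[0],:d.shape[1]]
    P=np.stack([(u-f['cx'])/f['fx']*d,(v-f['cy'])/f['fy']*d,d],-1)
    W=P@f['T'][:3,:3].T+f['T'][:3,3]; W[d<=0]=np.nan
    return W
def at(f,uv,z=None):
    if z is None:
        u,v=map(int,np.round(uv));return np.nanmedian(cloud(f)[max(v-1,0):v+2,max(u-1,0):u+2].reshape(-1,3),axis=0)
    d=f['T'][:3,:3]@np.array([(uv[0]-f['cx'])/f['fx'],(uv[1]-f['cy'])/f['fy'],1]);o=f['T'][:3,3]
    return o+d*(z-o[2])/d[2]
E
python3 - <<'E'
from h import *
np.set_printoptions(precision=1,suppress=True)
s=r.sense();print(s['tcp_rot'],s['opening'],s['contact_force'],r.grip_point_offset)
for c in ['top','side']:
    f=cam(c);cv2.imwrite(f'pics/{c}0.png',f['image']);print(c,f['T'],f['fx'])
    for n in ['wide_board','narrow_board','rack','frame','mouth','pin_left','pin_right','rest']:
        print(n,[(np.array(d['uv']),round(d['conf'],2),at(f,d['uv'])) for d in r.place_of(c,n)[:3]])
E
```

```text
[ 0.2  1.  -0.  -0. ] 91.9583216289579 [-0.8 -0.1  0.2] 18.700000000000003
top [[   0.    -1.     0.1  468.8]
 [  -1.    -0.     0.   -74.8]
 [  -0.    -0.1   -1.  1455.6]
 [   0.     0.     0.     1. ]] 401.95297482608873
wide_board [(array([393.3, 249.9]), 0.75, array([ 374.1, -331. ,    2.5])), (array([423.2, 205.8]), 0.71, array([ 534.3, -433.3,   19.3])), (array([369. , 193.2]), 0.7, array([ 573.8, -237.8,   40.7]))]
narrow_board [(array([366.4, 209. ]), 0.55, array([ 514.4, -222.6,  118.8]))]
rack []
frame [(array([262.2, 194.5]), 0.84, array([561.6, 144. ,  10.9]))]
mouth [(array([258.9, 197.4]), 0.83, array([550.2, 154. ,  12.6])), (array([220. , 236.3]), 0.72, array([409.5, 272.6,  80.6]))]
pin_left [(array([227.7, 188.1]), 0.55, array([569.4, 235.1, 146.4]))]
pin_right [(array([368.6, 146.5]), 0.72, array([ 748.6, -238.1,    5.1])), (array([276.5, 198.7]), 0.7, array([537.4,  75.5, 160.3]))]
rest [(array([259.5, 193.4]), 0.82, array([564.8, 150.9,  11.1]))]
side [[    0.9    -0.2     0.3   110.8]
 [   -0.4    -0.5     0.7 -1001.6]
 [    0.     -0.8    -0.6   889.3]
 [    0.      0.      0.      1. ]] 494.6670228541925
wide_board [(array([358.9, 270.5]), 0.95, array([ 564.9, -271.3,   40.2])), (array([291. , 323.9]), 0.68, array([ 362.5, -335.3,   12.8])), (array([379. , 337.9]), 0.64, array([ 526.1, -441.4,    3.3]))]
narrow_board [(array([328.3, 273.8]), 0.57, array([ 490.4, -253.9,   41.3]))]
rack [(array([346.5, 277.1]), 0.98, array([ 541.8, -253.3,    8.9]))]
frame [(array([291.3, 188.9]), 0.81, array([527.6,  67.4,  68.8]))]
mouth [(array([288.5, 161.7]), 0.96, array([525.9,  79.3, 155. ]))]
pin_left [(array([285. , 140.3]), 0.97, array([574.7, 228. , 133.2])), (array([289.7, 191. ]), 0.21, array([524.1,  66.6,  62.7]))]
pin_right [(array([293.7, 167.7]), 0.71, array([538.5,  67.5, 136.2]))]
rest [(array([290.6, 183. ]), 0.61, array([534.3,  82.9,  76.7]))]
```

View pics/top0.png

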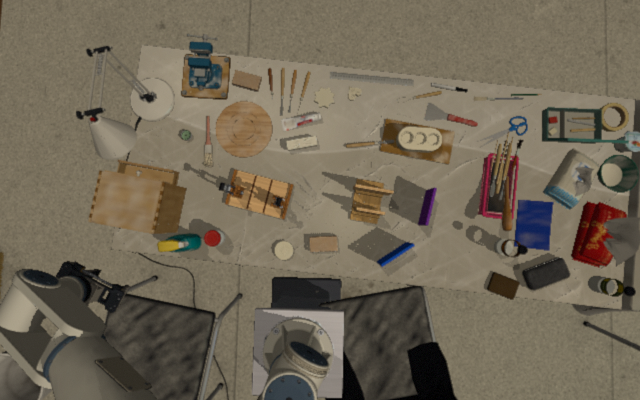

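View pics/side0.png

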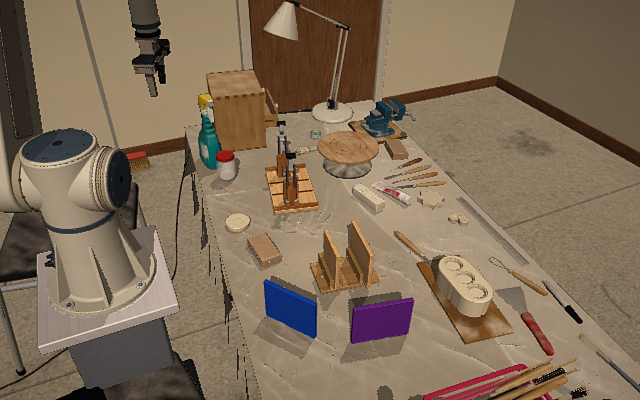

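Both boards stand in the rack: in the top view the far one is at (370,183) and the near one at (366,208). In the side view they are at (360,250) and (330,258). The lookalikes are the blue board at (290,308) and the purple one at (382,320). The frame is at (258,194) in the top view. Next I measure both rack boards and the frame from depth.

```bash
cat > m.py <<'E'
from h import *
np.set_printoptions(precision=1,suppress=True)
def rect(P): 
    c,s,a=cv2.minAreaRect(P[:,:2].astype(np.float32)); return np.array(c),np.array(s),a
E
python3 - <<'E'
from m import *
for c in ['top','side']:
    f=cam(c);W=cloud(f);P=W.reshape(-1,3)
    m=(P[:,0]>430)&(P[:,0]<660)&(P[:,1]>-350)&(P[:,1]<-150)
    for zl,zh in ((65,135),):
        Q=P[m&(P[:,2]>zl)&(P[:,2]<zh)]
        print(c,len(Q))
        # split into two boards by 1D kmeans across x
        _,lab,cen=cv2.kmeans(Q[:,:2].astype(np.float32),2,None,(3,50,.1),5,0)
        for k in (0,1):
            q=Q[lab[:,0]==k];print(len(q),rect(q),q[:,2].min(),q[:,2].max(),np.percentile(q[:,2],[50,95]))
    m=(P[:,0]>430)&(P[:,0]<680)&(P[:,1]>0)&(P[:,1]<300)
    for zl,zh in ((8,20),(70,100),(100,230)):
        Q=P[m&(P[:,2]>zl)&(P[:,2]<zh)];print(zl,len(Q),rect(Q) if len(Q)>5 else 0)
    if c=='top': cr=f['image'][140:260,180:420];
    else: cr=f['image'][110:300,240:400]
    cv2.imwrite(f'pics/{c}1.png',cv2.resize(cr,None,fx=3.3 if c=='top' else 3.1,fy=3.3 if c=='top' else 3.1,interpolation=cv2.INTER_CUBIC))
E
```

```text
top 287
107 (array([ 508.8, -235.2]), array([95.4, 10. ]), 81.69369506835938) 65.48457033704176 125.31270185140761 [119.5 124.6]
180 (array([ 583.1, -244.9]), array([128.6,  10.8]), 81.76304626464844) 65.02716591752278 128.27163809147714 [118.7 123.7]
8 1689 (array([553.9, 148.5]), array([294.4, 249.2]), 88.81307983398438)
70 124 (array([549.5, 155.4]), array([183.5,  40.5]), 76.9913558959961)
100 144 (array([549.3, 156.6]), array([202.9,  27. ]), 77.30889892578125)
side 972
569 (array([ 581.3, -247.1]), array([133.9,  12.2]), 81.59831237792969) 65.11708590857177 124.31940608168031 [103.3 121.2]
403 (array([ 507.1, -235.8]), array([99.9, 11.7]), 80.71466827392578) 65.07106369234828 123.23515899845495 [102.6 121.3]
8 1184 (array([581.3, 146.2]), array([225. , 179.8]), 78.08087158203125)
70 205 (array([547.9, 152.1]), array([185.4,  41.6]), 76.76769256591797)
100 358 (array([546.7, 152.4]), array([206.8,  28.1]), 76.77008056640625)
```

View pics/side1.png

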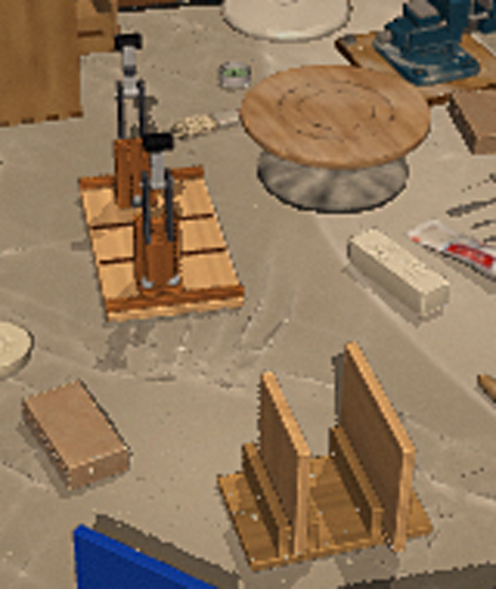

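The far board measures about 130 mm wide, so it is the wide one. It is at (582,-246), lying along about 82°. The near board is about 96 mm. The uprights' line is centred near (548.5,154) at about 77°. I'll check the tool axes and plan a wrist view over the frame.

```bash
cat >> m.py <<'E'
def rel(target,yawdir=None):
    "shift in tool axes (mm) and yaw of tool-y direction needed (deg, about tool z)"
    s=r.sense();M=R.from_quat(s['tcp_rot']).as_matrix()
    d=M.T@(np.array(target)-s['tcp_pos']);out=[d]
    if yawdir is not None:
        v=M.T@np.array([np.cos(np.radians(yawdir)),np.sin(np.radians(yawdir)),0])
        a=np.degrees(np.arctan2(-v[0],v[1]));a=(a+90)%180-90;out.append(a)
    print('rel',*out)
E
python3 - <<'E'
from m import *
s=r.sense();print(R.from_quat(s['tcp_rot']).as_matrix(),s['tcp_pos'])
f=cam('wrist');print(f['mount'],f['fx'])
rel([548,154,330],-13); rel([548,154,330],-8)
E
```

```text
[[-0.9  0.4 -0. ]
 [ 0.4  0.9 -0. ]
 [ 0.  -0.  -1. ]] [270.6 563.4 214.6]
[[   0.    -1.    -0.3   83.6]
 [   1.     0.     0.     0.3]
 [  -0.    -0.3    1.  -170.4]
 [   0.     0.     0.     1. ]] 297.3300484079208
rel [-427.3 -248.9 -115.4] 77.34654065078377
rel [-427.3 -248.9 -115.4] 72.34654066315917
```

Emit:
{"fn": "play_rows", "kwargs": {
  "steps": [
    {"gripper":0,"tx":-1,"tz":-1,"yaw":1},
    {"gripper":0,"tx":-1,"tz":-1,"yaw":1},
    {"gripper":0,"tx":-1,"tz":-1,"yaw":1},
    {"gripper":0,"tx":-1,"tz":-1,"yaw":1},
    {"gripper":0,"tx":-1,"yaw":1},
    {"gripper":0,"tx":-1,"yaw":1},
    {"gripper":0,"tx":-1,"yaw":1},
    {"gripper":0,"tx":-1,"yaw":1},
    {"gripper":0,"tx":-1,"yaw":1},
    {"gripper":0,"tx":-1,"yaw":1},
    {"gripper":0,"tx":-1,"yaw":1},
    {"gripper":0,"tx":-1,"yaw":1}
  ]
}}

```text
invalid input at $.steps[0]: expected keys gripper, tx, ty, tz, yaw
```

```bash
python3 -c "
from m import *
rel([548,154,330],-13)"
```

```text
rel [-427.3 -248.9 -115.4] 77.34654065078377
```

All keys are required in each row.

Emit:
{"fn": "play_rows", "kwargs": {
  "steps": [
    {"gripper":0,"tx":-1,"ty":0,"tz":-1,"yaw":1},
    {"gripper":0,"tx":-1,"ty":0,"tz":-1,"yaw":1},
    {"gripper":0,"tx":-1,"ty":0,"tz":-1,"yaw":1},
    {"gripper":0,"tx":-1,"ty":0,"tz":-1,"yaw":1},
    {"gripper":0,"tx":-1,"ty":0,"tz":0,"yaw":1},
    {"gripper":0,"tx":-1,"ty":0,"tz":0,"yaw":1},
    {"gripper":0,"tx":-1,"ty":0,"tz":0,"yaw":1},
    {"gripper":0,"tx":-1,"ty":0,"tz":0,"yaw":1},
    {"gripper":0,"tx":-1,"ty":0,"tz":0,"yaw":1},
    {"gripper":0,"tx":-1,"ty":0,"tz":0,"yaw":1},
    {"gripper":0,"tx":-1,"ty":0,"tz":0,"yaw":1},
    {"gripper":0,"tx":-1,"ty":0,"tz":0,"yaw":1}
  ]
}}

```text
time: 2.55
tcp_pos: [506.5, 304.0, 334.6]
tcp_rot: [0.6, 0.8, 0.0, 0.0]
contact_force: [0.0, 0.3, -0.1]
opening: 46.1
finger_force: 0.0
```

```bash
python3 -c "
from m import *
rel([548,154,330],-13)
print(r.sense()['time'])"
```

```text
rel [-155.7   -2.     4.6] 29.209364699285658
2.55
```

Emit:
{"fn": "play_rows", "kwargs": {
  "steps": [
    {"gripper":0,"tx":-0.74,"ty":0.02,"tz":0,"yaw":1},
    {"gripper":0,"tx":-0.74,"ty":0.06,"tz":0,"yaw":1},
    {"gripper":0,"tx":-0.73,"ty":0.11,"tz":0,"yaw":1},
    {"gripper":0,"tx":-0.72,"ty":0.16,"tz":0,"yaw":1},
    {"gripper":0,"tx":-0.71,"ty":0.21,"tz":0,"yaw":1},
    {"gripper":0,"tx":-0.69,"ty":0.25,"tz":0,"yaw":1},
    {"gripper":0,"tx":-0.67,"ty":0.3,"tz":0,"yaw":1},
    {"gripper":0,"tx":0,"ty":0,"tz":0,"yaw":0.3},
    {"gripper":0,"tx":0,"ty":0,"tz":0,"yaw":0}
  ]
}}

```text
time: 3.68
tcp_pos: [551.0, 156.9, 334.6]
tcp_rot: [0.782, 0.623, 0.0, -0.0]
contact_force: [1.0, -0.4, 0.9]
opening: 45.7
finger_force: 0.0
```

```bash
python3 - <<'E'
from m import *
rel([548,154,330],-13)
f=cam('wrist');cv2.imwrite('pics/w1.png',f['image']);W=cloud(f);np.save('w1.npy',W);P=W.reshape(-1,3)
for n in ['mouth','pin_left','pin_right','frame']:
    print(n,[(np.array(d['uv']),round(d['conf'],2),at(f,d['uv'])) for d in r.place_of('wrist',n)[:3]])
m=(P[:,0]>430)&(P[:,0]<680)&(P[:,1]>0)&(P[:,1]<300)
for zl,zh in ((6,20),(70,96),(80,90),(125,145),(150,230)):
    Q=P[m&(P[:,2]>zl)&(P[:,2]<zh)];print(zl,len(Q),rect(Q) if len(Q)>5 else 0)
    if zl>60: 
        for s in (0,1):
            q=Q[(Q[:,1]>154)==s]; print('   ',len(q),rect(q) if len(q)>5 else 0,np.median(q[:,2]))
E
```

```text
rel [-3.5 -2.3  4.6] 0.13673644184933664
mouth [(array([322.6, 174.2]), 0.92, array([557.6, 144.2,  11.8])), (array([327.4, 167.6]), 0.43, array([566.5, 152.6,  12.5]))]
pin_left [(array([326.5, 117.3]), 0.71, array([578.9, 234.2, 140.6]))]
pin_right [(array([325.4, 243.1]), 0.91, array([542.8,  76.2, 135.7]))]
frame [(array([320.9, 167. ]), 0.6, array([556.9, 156.6,  12.1])), (array([322.7, 176.3]), 0.59, array([556.8, 140.6,  12.6]))]
6 8037 (array([576.7, 143.3]), array([232.4, 170.1]), 77.14322662353516)
70 749 (array([546.3, 150.6]), array([168.5,  41. ]), 77.21696472167969)
    441 (array([531.5,  85.4]), array([34.9, 41. ]), 77.5240478515625) 84.63321225717311
    308 (array([563.6, 224.3]), array([17. , 39.9]), 77.11114501953125) 85.12080388195773
80 591 (array([548.3, 158.2]), array([150.6,  40.7]), 77.15106964111328)
    285 (array([533.5,  93.6]), array([18.1, 40.7]), 77.5240478515625) 85.0767358179989
    306 (array([563.5, 223.8]), array([15.9, 39.9]), 77.11114501953125) 85.12281634419136
125 363 (array([547.7, 155.1]), array([177.1,  28.6]), 77.23052978515625)
    226 (array([530.3,  77.9]), array([18.8, 28.5]), 76.7093734741211) 139.25441268026304
    137 (array([566.1, 236.4]), array([10.2, 28.6]), 77.1417007446289) 141.12114810670795
150 911 (array([548.2, 158.6]), array([202.6,  25.5]), 77.00813293457031)
    418 (array([527.9,  71. ]), array([22.5, 25.3]), 77.63349914550781) 186.58059166102018
    493 (array([568.5, 246.7]), array([21.8, 25.5]), 77.34434509277344) 188.4506365059878
```

View pics/w1.png

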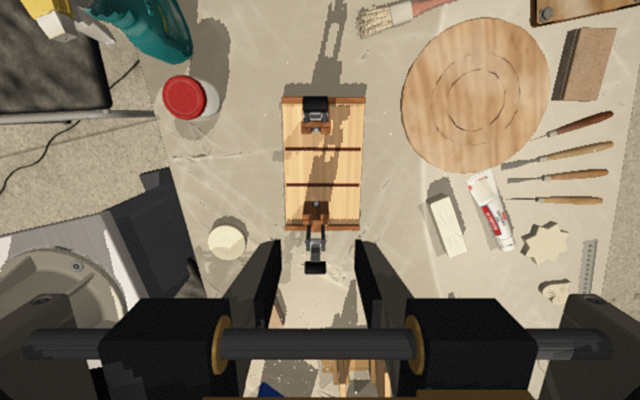

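The wrist view shows the frame with uprights at about (316,110) and (316,212) and both levers upright. The uprights' middle is about (548.3,158.5), direction 77.1°. Now to the rack, taking the same kind of view.

Emit:
{"fn": "play_rows", "kwargs": {
  "steps": [
    {"gripper":0,"tx":-1,"ty":0.31,"tz":0,"yaw":0},
    {"gripper":0,"tx":-1,"ty":0.31,"tz":0,"yaw":0},
    {"gripper":0,"tx":-1,"ty":0.31,"tz":0,"yaw":0},
    {"gripper":0,"tx":-1,"ty":0.31,"tz":0,"yaw":0},
    {"gripper":0,"tx":-1,"ty":0.31,"tz":0,"yaw":0},
    {"gripper":0,"tx":-1,"ty":0.31,"tz":0,"yaw":0},
    {"gripper":0,"tx":-1,"ty":0.31,"tz":0,"yaw":0},
    {"gripper":0,"tx":-1,"ty":0.31,"tz":0,"yaw":0},
    {"gripper":0,"tx":-1,"ty":0.31,"tz":0,"yaw":0},
    {"gripper":0,"tx":-1,"ty":0.31,"tz":0,"yaw":0},
    {"gripper":0,"tx":-1,"ty":0.31,"tz":0,"yaw":0},
    {"gripper":0,"tx":-1,"ty":0.31,"tz":0,"yaw":0}
  ]
}}

```text
time: 5.42
tcp_pos: [580.0, -219.8, 334.6]
tcp_rot: [0.782, 0.624, 0.0, 0.0]
contact_force: [0.5, -0.1, 0.5]
opening: 45.8
finger_force: 0.0
```

Emit:
{"fn": "play_rows", "kwargs": {
  "steps": [
    {"gripper":0,"tx":-0.9,"ty":0.31,"tz":0,"yaw":-0.6},
    {"gripper":0,"tx":0,"ty":0,"tz":0,"yaw":-0.65},
    {"gripper":0,"tx":0,"ty":0,"tz":0,"yaw":0}
  ]
}}

```text
time: 5.8
tcp_pos: [582.9, -247.5, 334.4]
tcp_rot: [0.754, 0.657, -0.0, -0.0]
contact_force: [-0.4, -0.4, -1.1]
opening: 45.8
finger_force: 0.0
```

```bash
python3 - <<'E'
from m import *
f=cam('wrist');cv2.imwrite('pics/w2.png',f['image'][:300]);W=cloud(f);np.save('w2.npy',W);P=W.reshape(-1,3)
print(r.sense()['tcp_pos'])
m=(P[:,0]>430)&(P[:,0]<660)&(P[:,1]>-350)&(P[:,1]<-150)
for zl,zh in ((65,150),(112,128)):
    Q=P[m&(P[:,2]>zl)&(P[:,2]<zh)]
    _,lab,cen=cv2.kmeans(Q[:,:2].astype(np.float32),2,None,(3,50,.1),5,0)
    for k in (0,1):
        q=Q[lab[:,0]==k];c=rect(q);print(len(q),c,np.percentile(q[:,2],[50,95]))
        if zl>100 and c[0][0]>550:
            a=c[2] if c[1][0]>c[1][1] else c[2]-90
            print('yaw',a-90); rel([*c[0],87],a-90)
E
```

```text
[ 583.  -247.3  334.5]
996 (array([ 507.7, -232.8]), array([95. , 10.4]), 81.7287826538086) [119.1 121.4]
731 (array([ 582.2, -243.1]), array([129. ,   9.2]), 81.89356231689453) [120.3 121.8]
718 (array([ 582.2, -243.4]), array([128.4,   9.2]), 81.89356231689453) [120.4 121.8]
yaw -8.106437683105469
rel [  3.7  -1.3 247.5] 0.21907248138487034
608 (array([ 507.6, -232.6]), array([94.5, 10.3]), 81.4946517944336) [120.2 121.6]
```

View pics/w2.png

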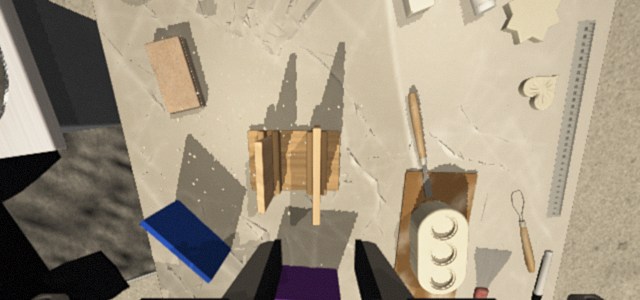

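The wide board runs from (317,127) to (317,222) and is clearly longer than the narrow one at (262,172). Descending to grasp it.

Emit:
{"fn": "play_rows", "kwargs": {
  "steps": [
    {"gripper":0.2,"tx":0.12,"ty":-0.03,"tz":1,"yaw":0.05},
    {"gripper":0.2,"tx":0,"ty":0,"tz":1,"yaw":0},
    {"gripper":0.2,"tx":0,"ty":0,"tz":1,"yaw":0},
    {"gripper":0.2,"tx":0,"ty":0,"tz":1,"yaw":0},
    {"gripper":0.2,"tx":0,"ty":0,"tz":1,"yaw":0},
    {"gripper":0.2,"tx":0,"ty":0,"tz":1,"yaw":0},
    {"gripper":0.2,"tx":0,"ty":0,"tz":1,"yaw":0},
    {"gripper":0.2,"tx":0,"ty":0,"tz":0.8,"yaw":0},
    {"gripper":0.2,"tx":0,"ty":0,"tz":0.45,"yaw":0},
    {"gripper":0.2,"tx":0,"ty":0,"tz":0,"yaw":0}
  ]
}}

```text
time: 7.1
tcp_pos: [582.2, -243.4, 86.5]
tcp_rot: [0.755, 0.656, -0.0, -0.001]
contact_force: [0.2, 0.7, -0.1]
opening: 36.7
finger_force: 0.0
```

Emit:
{"fn": "play_rows", "kwargs": {
  "steps": [
    {"gripper":1,"tx":0,"ty":0,"tz":0,"yaw":0},
    {"gripper":1,"tx":0,"ty":0,"tz":0,"yaw":0},
    {"gripper":1,"tx":0,"ty":0,"tz":0,"yaw":0},
    {"gripper":1,"tx":0,"ty":0,"tz":0,"yaw":0},
    {"gripper":1,"tx":0,"ty":0,"tz":0,"yaw":0},
    {"gripper":1,"tx":0,"ty":0,"tz":0,"yaw":0}
  ],
  "force": 12
}}

```text
time: 7.85
tcp_pos: [582.6, -244.0, 87.8]
tcp_rot: [0.755, 0.656, 0.0, 0.0]
contact_force: [-1.5, 0.9, 6.0]
opening: 10.0
finger_force: 12.0
```

Emit:
{"fn": "play_rows", "kwargs": {
  "force": 25,
  "steps": [
    {"gripper":1,"tx":0,"ty":0,"tz":0,"yaw":0},
    {"gripper":1,"tx":0,"ty":0,"tz":-0.3,"yaw":0},
    {"gripper":1,"tx":0,"ty":0,"tz":-0.7,"yaw":0},
    {"gripper":1,"tx":0,"ty":0,"tz":-1,"yaw":0},
    {"gripper":1,"tx":0,"ty":0,"tz":-1,"yaw":0},
    {"gripper":1,"tx":0,"ty":0,"tz":-1,"yaw":0},
    {"gripper":1,"tx":0,"ty":0,"tz":-1,"yaw":0},
    {"gripper":1,"tx":0,"ty":0,"tz":-1,"yaw":0},
    {"gripper":1,"tx":0,"ty":0,"tz":-1,"yaw":0},
    {"gripper":1,"tx":0,"ty":0,"tz":-1,"yaw":0},
    {"gripper":1,"tx":0,"ty":0,"tz":-0.2,"yaw":0},
    {"gripper":1,"tx":0,"ty":0,"tz":0,"yaw":0}
  ]
}}

```text
time: 9.35
tcp_pos: [582.3, -243.8, 332.6]
tcp_rot: [0.755, 0.656, -0.0, -0.0]
contact_force: [-1.0, -0.0, -1.6]
opening: 9.7
finger_force: 25.0
```

```bash
python3 - <<'E'
from m import *
s=r.sense();print(s['tcp_pos'],s['opening'],s['contact_force'],s['finger_force'])
f=cam('wrist');cv2.imwrite('pics/w3.png',f['image']);W=cloud(f);P=W.reshape(-1,3)
M=R.from_quat(s['tcp_rot']).as_matrix();L=(P-s['tcp_pos'])@M
q=L[(abs(L[:,1])<12)&(abs(L[:,0])<85)&(L[:,2]>-45)&(L[:,2]<80)&~np.isnan(L[:,0])]
print(len(q),q.min(0),q.max(0))
t=q[(q[:,2]<-25)];print('top',len(t),rect(t) if len(t) else 0,np.median(t[:,2]) if len(t) else 0)
for lo in range(-70,75,10):
    b=t[(t[:,0]>=lo)&(t[:,0]<lo+10)]
    if len(b): print(lo,len(b),b[:,1].min(),b[:,1].max(),np.median(b[:,2]))
E
```

```text
[ 582.3 -243.8  332.6] 9.695071497384046 [-1.  -0.  -1.6] 24.994009137153625
4874 [-65. -12. -45.] [65.5 12.  68.6]
top 4254 (array([0.4, 1. ]), array([ 23.8, 129.9]), 84.04818725585938) -32.517705308213976
-70 85 -4.233468034482028 4.656270823955959 -32.35742937228858
-60 213 -4.81099891595327 5.1932135063687515 -32.41733525328911
-40 2 -3.999536417656668 4.952953070684121 -31.503377805884707
-30 261 -4.577519383065825 4.955427267744444 -32.47184629361632
-20 288 -4.477981693951838 4.855078136879254 -32.46932907364938
-10 326 -4.776439006997708 5.1569094808304365 -32.589714626987
0 430 -11.926764101159913 11.8122917327552 -32.67665007939341
10 781 -11.955262798186661 11.948826772580919 -32.72677850262476
20 369 -4.689222980286524 5.029810968739139 -32.42844217815465
30 379 -4.589497429454454 4.915971508293922 -32.509636593530395
40 401 -4.514788006411796 4.82772773201712 -32.51664150745411
50 429 -4.82715882963493 5.1961135719985 -32.49273914094338
60 290 -4.809331795052013 5.1377965994107555 -32.15620789936776
```

The board is held square, centred to 0.3 mm, with its lower edge 77.5 mm below the TCP. Next I refine the groove position from the saved frame cloud.

```bash
python3 - <<'E'
from m import *
P=np.load('w1.npy').reshape(-1,3)
a=np.radians(77.1);ey=np.array([np.cos(a),np.sin(a)]);ex=np.array([np.sin(a),-np.cos(a)])
o=np.array([548.3,158.5]);X=(P[:,:2]-o)@ex;Y=(P[:,:2]-o)@ey;Z=P[:,2]
t=(abs(Z-85)<4)&(abs(X)<40)&(abs(Y)<110)
for y in range(-80,80,3):
    b=t&(Y>=y)&(Y<y+3)
    if b.sum()>3:
        xs=np.sort(X[b]);g=np.argmax(np.diff(xs));print(y,b.sum(),xs[[0,-1]],'gap',xs[g],xs[g+1],'mid',(xs[0]+xs[-1])/2)
for n,(zl,zh) in dict(bed=(6,17),grips=(175,210),cheek=(136,146)).items():
    b=(Z>zl)&(Z<zh)&(abs(X)<75)&(abs(Y)<130)
    for s in (-1,1):
        c=b&(Y*s>0);print(n,s,c.sum(),'x',np.percentile(X[c],[1,99]),'y',np.percentile(Y[c],[1,99]))
s=r.sense();rel([*o,332.6],-12.9)
E
```

```text
-77 15 [-15.7  18.9] gap 0.862968196416393 9.913451028112844 mid 1.5899711528035256
-74 45 [-20.2  20.5] gap 18.906455806620066 20.473547469556298 mid 0.1271645281814866
-71 54 [-20.2  20.4] gap -18.694172403375426 -17.133782348755542 mid 0.10959470132748805
-68 50 [-20.1  18.8] gap 14.299535801106686 15.854687773312982 mid -0.6160948806853348
-65 41 [-20.1  20.4] gap -6.594286154526281 6.844106509354037 mid 0.13260402076746125
-62 41 [-20.1  20.3] gap -6.596190444194539 6.8483319396082045 mid 0.12764921943238683
-59 26 [-20.1  18.8] gap -8.066521282616705 6.843753046838857 mid -0.6685673043826483
58 39 [-19.7  20.2] gap -7.317902706093881 7.769641880457837 mid 0.23500127723404773
61 40 [-19.7  20.1] gap -7.260049752200608 7.768393610771323 mid 0.22210829709362123
64 41 [-19.6  20.1] gap -7.288974705540785 5.030799835857037 mid 0.23081498291149494
67 87 [-19.5  20.1] gap 2.2882965726554216 3.6490401988869556 mid 0.28347523490274895
70 60 [-19.5  20.1] gap -5.885833699288406 -4.515553861106007 mid 0.28236141950495863
73 39 [-19.6  19.9] gap 7.717729282662938 15.870897895399501 mid 0.1801005755920766
bed -1 3722 x [-52.6  73.9] y [-99.9  -0.2]
bed 1 4208 x [-52.4  73.9] y [ 1.6 99.2]
grips -1 327 x [-12.9  12.2] y [-100.9  -84.2]
grips 1 438 x [-12.6  12.6] y [ 84.8 101.3]
cheek -1 170 x [-12.7  11.8] y [-91.6 -73.8]
cheek 1 112 x [-13.   14.1] y [74.9 85. ]
rel [393.5 -89.7  -0.5] 4.844551977043665
```

Emit:
{"fn": "play_rows", "kwargs": {
  "steps": [
    {"gripper":1,"tx":0.5,"ty":-0.11,"tz":0,"yaw":0},
    {"gripper":1,"tx":1,"ty":-0.23,"tz":0,"yaw":0},
    {"gripper":1,"tx":1,"ty":-0.23,"tz":0,"yaw":0},
    {"gripper":1,"tx":1,"ty":-0.23,"tz":0,"yaw":0},
    {"gripper":1,"tx":1,"ty":-0.23,"tz":0,"yaw":0},
    {"gripper":1,"tx":1,"ty":-0.23,"tz":0,"yaw":0},
    {"gripper":1,"tx":1,"ty":-0.23,"tz":0,"yaw":0},
    {"gripper":1,"tx":1,"ty":-0.23,"tz":0,"yaw":0},
    {"gripper":1,"tx":1,"ty":-0.23,"tz":0,"yaw":0},
    {"gripper":1,"tx":1,"ty":-0.23,"tz":0,"yaw":0},
    {"gripper":1,"tx":1,"ty":-0.23,"tz":0,"yaw":0},
    {"gripper":1,"tx":1,"ty":-0.23,"tz":0,"yaw":0}
  ]
}}

```text
time: 10.9
tcp_pos: [551.3, 110.5, 332.1]
tcp_rot: [0.755, 0.656, -0.001, -0.001]
contact_force: [0.5, 0.3, -1.4]
opening: 9.8
finger_force: 25.0
```

Emit:
{"fn": "play_rows", "kwargs": {
  "steps": [
    {"gripper":1,"tx":1,"ty":-0.23,"tz":0,"yaw":0},
    {"gripper":1,"tx":0.6,"ty":-0.12,"tz":0,"yaw":0},
    {"gripper":1,"tx":0,"ty":0,"tz":0,"yaw":0.6},
    {"gripper":1,"tx":0,"ty":0,"tz":0,"yaw":0.61},
    {"gripper":1,"tx":0,"ty":0,"tz":0,"yaw":0},
    {"gripper":1,"tx":0,"ty":0,"tz":0,"yaw":0}
  ]
}}

```text
time: 11.65
tcp_pos: [548.6, 157.8, 332.8]
tcp_rot: [0.782, 0.624, -0.0, -0.0]
contact_force: [0.2, -0.0, -2.2]
opening: 9.9
finger_force: 25.0
```

```bash
python3 -c "
from m import *
rel([548.3,158.5,160+2.5],-12.9);print(r.sense()['contact_force'])"
```

```text
rel [  0.7  -0.4 170.3] 0.04776663781751722
[ 0.2 -0.  -2.2]
```

Emit:
{"fn": "play_rows", "kwargs": {
  "steps": [
    {"gripper":1,"tx":0.02,"ty":-0.01,"tz":0.7,"yaw":0},
    {"gripper":1,"tx":0,"ty":0,"tz":1,"yaw":0},
    {"gripper":1,"tx":0,"ty":0,"tz":1,"yaw":0},
    {"gripper":1,"tx":0,"ty":0,"tz":1,"yaw":0},
    {"gripper":1,"tx":0,"ty":0,"tz":1,"yaw":0},
    {"gripper":1,"tx":0,"ty":0,"tz":0.6,"yaw":0},
    {"gripper":1,"tx":0,"ty":0,"tz":0,"yaw":0},
    {"gripper":1,"tx":0,"ty":0,"tz":0,"yaw":0}
  ]
}}

```text
time: 12.65
tcp_pos: [549.3, 158.7, 175.1]
tcp_rot: [0.782, 0.623, 0.001, 0.0]
contact_force: [0.2, 0.4, -1.8]
opening: 10.1
finger_force: 25.0
```

```bash
cat > fit.py <<'E'
from m import *
s=r.sense();f=cam('wrist');P=cloud(f).reshape(-1,3);cv2.imwrite('pics/w4.png',f['image'])
rel([548.3,158.5,162.5],-12.9);print(s['contact_force'])
M=R.from_quat(s['tcp_rot']).as_matrix();L=(P-s['tcp_pos'])@M
zt=s['tcp_pos'][2]
t=(abs(P[:,2]-85)<4)&(abs(L[:,1])<40)&(abs(L[:,0])<110)
for x in range(-78,80,4):
    b=t&(L[:,0]>=x)&(L[:,0]<x+4)
    if b.sum()>6:
        xs=np.sort(L[b,1]);g=np.argmax(np.diff(xs));print(x,b.sum(),xs[[0,-1]],'gap',xs[g:g+2],'mid',(xs[0]+xs[-1])/2)
E
python3 fit.py
```

```text
rel [-0.5 -1.1 12.8] 0.002802541151268656
[ 0.2  0.4 -1.8]
58 158 [-21.1  19.6] gap [-8.1  5.7] mid -0.782936428931718
62 163 [-21.   19.5] gap [-8.   5.7] mid -0.7324511060063514
66 218 [-20.9  19.3] gap [2.2 3.1] mid -0.7772556018093209
70 145 [-20.8  19.3] gap [-16.6 -15.6] mid -0.7772883985110433
74 29 [-20.6  18.3] gap [-18.1  -8.9] mid -1.1758831896435176
```

Emit:
{"fn": "play_rows", "kwargs": {
  "steps": [
    {"gripper":1,"tx":-0.01,"ty":-0.033,"tz":0.2,"yaw":0},
    {"gripper":1,"tx":0,"ty":0,"tz":0.15,"yaw":0},
    {"gripper":1,"tx":0,"ty":0,"tz":0.1,"yaw":0},
    {"gripper":1,"tx":0,"ty":0,"tz":0.1,"yaw":0},
    {"gripper":1,"tx":0,"ty":0,"tz":0.05,"yaw":0},
    {"gripper":1,"tx":0,"ty":0,"tz":0,"yaw":0}
  ]
}}

```text
time: 13.45
tcp_pos: [547.5, 158.4, 156.0]
tcp_rot: [0.782, 0.623, -0.0, -0.0]
contact_force: [0.5, 0.1, -2.4]
opening: 10.1
finger_force: 25.0
```

```bash
python3 fit.py
```

```text
rel [ 0.3  0.7 -6.4] 0.0012477860624215964
[ 0.5  0.1 -2.4]
58 165 [-19.6  21.4] gap [-5.9  7.6] mid 0.9226071882323374
62 182 [-19.5  21.3] gap [-4.2  4.4] mid 0.8934855766149497
66 221 [-19.3  21.3] gap [-0.3  0.5] mid 0.9688618779005207
70 217 [-19.3  21.1] gap [14.7 15.4] mid 0.9094524565722857
74 53 [-18.4  20.9] gap [ 9.1 18.5] mid 1.2453752397978217
```

The board is 6.5 mm into the grooves with no contact force. I'll recentre by 0.6 mm and slide down.

Emit:
{"fn": "play_rows", "kwargs": {
  "steps": [
    {"gripper":1,"tx":0,"ty":0.02,"tz":0.1,"yaw":0},
    {"gripper":1,"tx":0,"ty":0,"tz":0.15,"yaw":0},
    {"gripper":1,"tx":0,"ty":0,"tz":0.15,"yaw":0},
    {"gripper":1,"tx":0,"ty":0,"tz":0.2,"yaw":0},
    {"gripper":1,"tx":0,"ty":0,"tz":0.2,"yaw":0},
    {"gripper":1,"tx":0,"ty":0,"tz":0,"yaw":0}
  ]
}}

```text
time: 14.25
tcp_pos: [547.7, 158.1, 131.4]
tcp_rot: [0.782, 0.623, -0.001, -0.0]
contact_force: [1.0, 0.3, -1.8]
opening: 9.9
finger_force: 25.0
```

Emit:
{"fn": "play_rows", "kwargs": {
  "steps": [
    {"gripper":1,"tx":0,"ty":0,"tz":0.2,"yaw":0},
    {"gripper":1,"tx":0,"ty":0,"tz":0.2,"yaw":0},
    {"gripper":1,"tx":0,"ty":0,"tz":0.2,"yaw":0},
    {"gripper":1,"tx":0,"ty":0,"tz":0.15,"yaw":0},
    {"gripper":1,"tx":0,"ty":0,"tz":0.1,"yaw":0},
    {"gripper":1,"tx":0,"ty":0,"tz":0.05,"yaw":0},
    {"gripper":1,"tx":0,"ty":0,"tz":0,"yaw":0},
    {"gripper":1,"tx":0,"ty":0,"tz":0,"yaw":0}
  ]
}}

```text
time: 15.25
tcp_pos: [548.3, 158.3, 105.2]
tcp_rot: [0.782, 0.623, 0.0, 0.0]
contact_force: [0.5, 0.7, -0.7]
opening: 9.9
finger_force: 25.0
```

Emit:
{"fn": "play_rows", "kwargs": {
  "steps": [
    {"gripper":1,"tx":0,"ty":0,"tz":0.05,"yaw":0},
    {"gripper":1,"tx":0,"ty":0,"tz":0.05,"yaw":0},
    {"gripper":1,"tx":0,"ty":0,"tz":0.05,"yaw":0},
    {"gripper":1,"tx":0,"ty":0,"tz":0,"yaw":0},
    {"gripper":1,"tx":0,"ty":0,"tz":0,"yaw":0}
  ]
}}

```text
time: 15.88
tcp_pos: [548.3, 158.3, 101.1]
tcp_rot: [0.782, 0.623, 0.0, 0.0]
contact_force: [-1.9, -0.6, 5.6]
opening: 9.5
finger_force: 25.0
```

The board is standing on the springs with about 6–7 N upward. Release and retreat.

Emit:
{"fn": "play_rows", "kwargs": {
  "steps": [
    {"gripper":0.4,"tx":0,"ty":0,"tz":-0.03,"yaw":0},
    {"gripper":0.4,"tx":0,"ty":0,"tz":0,"yaw":0},
    {"gripper":0.4,"tx":0,"ty":0,"tz":0,"yaw":0},
    {"gripper":0.4,"tx":0,"ty":0,"tz":0,"yaw":0},
    {"gripper":0.4,"tx":0,"ty":0,"tz":-0.3,"yaw":0},
    {"gripper":0.4,"tx":0,"ty":0,"tz":-0.7,"yaw":0},
    {"gripper":0.4,"tx":0,"ty":0,"tz":-1,"yaw":0},
    {"gripper":0.4,"tx":0,"ty":0,"tz":-1,"yaw":0},
    {"gripper":1,"tx":0,"ty":0,"tz":-1,"yaw":0},
    {"gripper":1,"tx":0,"ty":0,"tz":-1,"yaw":0},
    {"gripper":1,"tx":0,"ty":0,"tz":-1,"yaw":0},
    {"gripper":1,"tx":0,"ty":0,"tz":0,"yaw":0}
  ]
}}

```text
time: 17.38
tcp_pos: [549.5, 158.6, 284.4]
tcp_rot: [0.782, 0.623, 0.002, 0.001]
contact_force: [0.7, -0.9, -1.0]
opening: 0.4
finger_force: 0.0
```

```bash
cat > lev.py <<'E'
from m import *
s=r.sense();f=cam('wrist');P=cloud(f).reshape(-1,3);cv2.imwrite('pics/w5.png',f['image'])
a=np.radians(77.1);ey=np.array([np.cos(a),np.sin(a)]);ex=np.array([np.sin(a),-np.cos(a)])
o=np.array([548.3,158.5])
def fr(p): p=np.asarray(p);return np.stack([(p[...,:2]-o)@ex,(p[...,:2]-o)@ey,p[...,2]],-1)
print('tcp frame',fr(s['tcp_pos']),s['tcp_pos'],s['contact_force'],s['opening'],s['time'])
F=fr(P)
t=F[(abs(F[:,0])<7)&(abs(F[:,1])<68)&(F[:,2]>60)&(F[:,2]<145)]
if len(t): 
    for x in (-60,-40,-20,0,20,40,60):
        b=t[abs(t[:,1]-x)<8]
        if len(b): print('board',x,len(b),np.percentile(b[:,2],[50,95]),np.median(b[:,0]))
for sg in (-1,1):
    b=F[(abs(F[:,0])<15)&(F[:,1]*sg>15)&(F[:,1]*sg<130)&(F[:,2]>146)&(F[:,2]<210)]
    if len(b)>5: print('lever',sg,len(b),np.percentile(b,[2,98],axis=0).round(1).tolist())
E
python3 lev.py
```

```text
tcp frame [  1.1   0.4 284.4] [549.5 158.6 284.4] [ 0.7 -0.9 -1. ] 0.3713299741142323 17.375
board -60 38 [ 84.4 134.4] 0.7313040109564026
board -40 116 [133.7 134.9] 0.15959499565012594
board -20 119 [133.7 135. ] 0.18091161299463793
board 0 124 [133.8 134.9] 0.20126864820640927
board 20 126 [133.7 134.9] 0.21986822688682042
board 40 136 [133.8 134.9] 0.23823720487292444
board 60 162 [133.3 135. ] 0.23038003701621998
lever 1 670 [[-12.1, 80.8, 159.6], [12.8, 100.6, 191.2]]
```

The board rests level at z=133.7, against 133.5 expected. Now the left lever: go outside it and descend.

Emit:
{"fn": "play_rows", "kwargs": {
  "steps": [
    {"gripper":1,"tx":0.8,"ty":-0.02,"tz":0,"yaw":0},
    {"gripper":1,"tx":1,"ty":0,"tz":0,"yaw":0},
    {"gripper":1,"tx":1,"ty":0,"tz":0,"yaw":0},
    {"gripper":1,"tx":1,"ty":0,"tz":0,"yaw":0},
    {"gripper":1,"tx":0.25,"ty":0,"tz":0.5,"yaw":0},
    {"gripper":1,"tx":0,"ty":0,"tz":1,"yaw":0},
    {"gripper":1,"tx":0,"ty":0,"tz":1,"yaw":0},
    {"gripper":1,"tx":0,"ty":0,"tz":0.9,"yaw":0},
    {"gripper":1,"tx":0,"ty":0,"tz":0.4,"yaw":0},
    {"gripper":1,"tx":0,"ty":0,"tz":0,"yaw":0}
  ]
}}

```text
time: 18.68
tcp_pos: [573.9, 276.4, 166.1]
tcp_rot: [0.782, 0.623, -0.001, -0.0]
contact_force: [0.4, 0.1, 0.3]
opening: 0.7
finger_force: 0.0
```

```bash
python3 lev.py; python3 - <<'E'
import numpy as np
for th in (-.04,.15,.3,.45,.6,.75,.9,1.05,1.2,1.35,1.5,1.57):
    s,c=np.sin(th),np.cos(th);print(th,'corner y',round(83-50*s+16*c,1),'z',round(132.5+50*c+16*s,1),'centre',round(83-50*s+8*c,1),round(132.5+50*c+8*s,1))
E
```

```text
tcp frame [ -1.4 120.6 166.1] [573.9 276.4 166.1] [0.4 0.1 0.3] 0.7257242074761845 18.675
board -60 37 [78.7 85.2] -6.203366724698915
board -40 30 [133.7 134.6] 0.5332789159560404
board -20 161 [133.7 134.7] 0.06492560793310605
board 0 142 [133.8 134.9] 0.023542735140302862
lever 1 76 [[-14.3, 129.5, 166.7], [12.8, 130.0, 188.4]]
-0.04 corner y 101.0 z 181.8 centre 93.0 182.1
0.15 corner y 91.3 z 184.3 centre 83.4 183.1
0.3 corner y 83.5 z 185.0 centre 75.9 182.6
0.45 corner y 75.7 z 184.5 centre 68.5 181.0
0.6 corner y 68.0 z 182.8 centre 61.4 178.3
0.75 corner y 60.6 z 180.0 centre 54.8 174.5
0.9 corner y 53.8 z 176.1 centre 48.8 169.8
1.05 corner y 47.6 z 171.3 centre 43.6 164.3
1.2 corner y 42.2 z 165.5 centre 39.3 158.1
1.35 corner y 37.7 z 159.1 centre 36.0 151.3
1.5 corner y 34.3 z 152.0 centre 33.7 144.0
1.57 corner y 33.0 z 148.5 centre 33.0 140.5
```

Emit:
{"fn": "play_rows", "kwargs": {
  "steps": [
    {"gripper":1,"tx":-0.3,"ty":0.04,"tz":-0.2,"yaw":0},
    {"gripper":1,"tx":-0.3,"ty":0,"tz":-0.1,"yaw":0},
    {"gripper":1,"tx":-0.25,"ty":0,"tz":0,"yaw":0},
    {"gripper":1,"tx":-0.25,"ty":0,"tz":0,"yaw":0},
    {"gripper":1,"tx":-0.25,"ty":0,"tz":0,"yaw":0},
    {"gripper":1,"tx":0,"ty":0,"tz":0,"yaw":0}
  ]
}}

```text
time: 19.48
tcp_pos: [567.3, 237.0, 177.4]
tcp_rot: [0.782, 0.623, 0.001, 0.0]
contact_force: [1.2, 3.4, -1.6]
opening: 0.1
finger_force: 1.9
```

```bash
python3 lev.py
```

```text
tcp frame [  1.   80.8 177.4] [567.3 237.  177.4] [ 1.2  3.4 -1.6] 0.13314931936161278 19.475
board -60 111 [133.9 134.8] -0.1451583306895574
board -40 34 [133.7 134.9] -0.13229789154507346
lever 1 1199 [[-12.1, 79.6, 147.1], [14.1, 91.5, 209.6]]
```

Emit:
{"fn": "play_rows", "kwargs": {
  "steps": [
    {"gripper":1,"tx":-0.17,"ty":-0.02,"tz":0.02,"yaw":0},
    {"gripper":1,"tx":-0.17,"ty":0,"tz":0.03,"yaw":0},
    {"gripper":1,"tx":-0.12,"ty":0,"tz":0.06,"yaw":0},
    {"gripper":1,"tx":-0.12,"ty":0,"tz":0.06,"yaw":0},
    {"gripper":1,"tx":-0.1,"ty":0,"tz":0.08,"yaw":0},
    {"gripper":1,"tx":-0.1,"ty":0,"tz":0.08,"yaw":0},
    {"gripper":1,"tx":0,"ty":0,"tz":0,"yaw":0}
  ]
}}

```text
time: 20.4
tcp_pos: [561.7, 215.3, 167.3]
tcp_rot: [0.782, 0.623, 0.001, -0.0]
contact_force: [2.0, 6.7, -1.0]
opening: 0.7
finger_force: 2.7
```

```bash
python3 lev.py
```

```text
tcp frame [  0.4  58.4 167.3] [561.7 215.3 167.3] [ 2.   6.7 -1. ] 0.6807364971101375 20.4
board -60 81 [133.7 134.7] 0.18709912949371177
lever -1 8 [[-3.0, -82.9, 146.0], [4.1, -81.8, 146.8]]
lever 1 1943 [[-13.4, 62.6, 146.6], [13.9, 69.2, 209.4]]
```

View pics/w5.png

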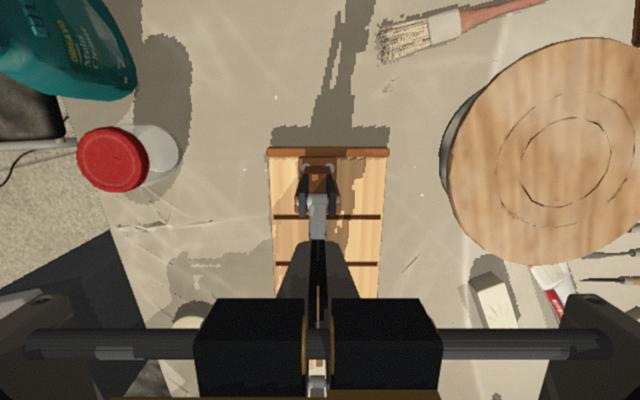

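The lever is past half-way, with θ near 1 and the bar running under the fingertips at (318,230). Next I lift slightly, move over the grip and press it from above.

Emit:
{"fn": "play_rows", "kwargs": {
  "steps": [
    {"gripper":1,"tx":0.1,"ty":0,"tz":-0.3,"yaw":0},
    {"gripper":1,"tx":0,"ty":0,"tz":-0.5,"yaw":0},
    {"gripper":1,"tx":-0.35,"ty":0,"tz":0,"yaw":0},
    {"gripper":1,"tx":-0.4,"ty":0,"tz":0,"yaw":0},
    {"gripper":1,"tx":0,"ty":0,"tz":0.3,"yaw":0},
    {"gripper":1,"tx":0,"ty":0,"tz":0.3,"yaw":0},
    {"gripper":1,"tx":0,"ty":0,"tz":0.25,"yaw":0},
    {"gripper":1,"tx":0,"ty":0,"tz":0.2,"yaw":0},
    {"gripper":1,"tx":0,"ty":0,"tz":0.15,"yaw":0},
    {"gripper":1,"tx":0,"ty":0,"tz":0,"yaw":0}
  ]
}}

```text
time: 21.7
tcp_pos: [556.7, 193.8, 154.4]
tcp_rot: [0.782, 0.623, -0.001, 0.001]
contact_force: [-1.1, -5.4, 7.8]
opening: 0.4
finger_force: 3.8
```

```bash
python3 lev.py
```

```text
tcp frame [  0.3  36.3 154.4] [556.7 193.8 154.4] [-1.1 -5.4  7.8] 0.38062291823085304 21.7
board 40 170 [142.3 143.4] 0.7582839125661054
board 60 428 [140.5 142. ] 0.41291663642426946
lever -1 127 [[-5.5, -84.1, 146.1], [5.6, -78.8, 156.0]]
lever 1 2686 [[-14.0, 45.4, 156.0], [14.2, 47.7, 209.4]]
```

Emit:
{"fn": "play_rows", "kwargs": {
  "steps": [
    {"gripper":1,"tx":0,"ty":0,"tz":0.08,"yaw":0},
    {"gripper":1,"tx":0,"ty":0,"tz":0.08,"yaw":0},
    {"gripper":1,"tx":0,"ty":0,"tz":0.04,"yaw":0},
    {"gripper":1,"tx":0,"ty":0,"tz":0,"yaw":0},
    {"gripper":1,"tx":0,"ty":0,"tz":0,"yaw":0}
  ]
}}

```text
time: 22.38
tcp_pos: [556.7, 193.7, 148.7]
tcp_rot: [0.782, 0.624, -0.001, 0.001]
contact_force: [-1.7, -10.8, 11.9]
opening: 0.3
finger_force: 6.0
```

Emit:
{"fn": "play_rows", "kwargs": {
  "steps": [
    {"gripper":1,"tx":0,"ty":0,"tz":0.04,"yaw":0},
    {"gripper":1,"tx":0,"ty":0,"tz":0,"yaw":0},
    {"gripper":1,"tx":0,"ty":0,"tz":0,"yaw":0}
  ]
}}

```text
time: 22.75
tcp_pos: [556.7, 193.6, 148.3]
tcp_rot: [0.782, 0.624, -0.001, 0.001]
contact_force: [-4.5, -10.4, 18.6]
opening: 0.4
finger_force: 9.8
```

At the stop (force rising without motion). One more touch, then rise.

Emit:
{"fn": "play_rows", "kwargs": {
  "steps": [
    {"gripper":1,"tx":0,"ty":0,"tz":0.02,"yaw":0},
    {"gripper":1,"tx":0,"ty":0,"tz":0,"yaw":0},
    {"gripper":1,"tx":0,"ty":0,"tz":-0.3,"yaw":0},
    {"gripper":1,"tx":0,"ty":0,"tz":-1,"yaw":0},
    {"gripper":1,"tx":0,"ty":0,"tz":-1,"yaw":0},
    {"gripper":1,"tx":0,"ty":0,"tz":-1,"yaw":0},
    {"gripper":1,"tx":0,"ty":0,"tz":-1,"yaw":0},
    {"gripper":1,"tx":0,"ty":0,"tz":-0.4,"yaw":0},
    {"gripper":1,"tx":0,"ty":0,"tz":0,"yaw":0}
  ]
}}

```text
time: 23.88
tcp_pos: [556.8, 195.6, 287.6]
tcp_rot: [0.782, 0.623, 0.0, 0.0]
contact_force: [0.1, 0.2, 0.1]
opening: 0.6
finger_force: 0.0
```

```bash
python3 lev.py; python3 -c "
from h import *
" ; python3 - <<'E'
exec(open('lev.py').read())
c=F[(abs(F[:,0])<16)&(F[:,1]>5)&(F[:,1]<95)&(F[:,2]>125)&(F[:,2]<200)]
for y in range(5,95,6):
    b=c[(c[:,1]>=y)&(c[:,1]<y+6)]
    if len(b)>3: print(y,len(b),np.percentile(b[:,2],[50,95]))
E
```

```text
tcp frame [  0.   38.1 287.6] [556.8 195.6 287.6] [0.1 0.2 0.1] 0.5910678743138212 23.875
board -20 56 [128.7 129.4] -0.397784396279077
board 0 114 [128.4 129.4] -0.40247290185781864
board 20 72 [128.5 129.9] -0.4062036463701265
board 40 100 [138.5 144.6] 0.15843905743442596
board 60 165 [137.6 138.9] 0.6822191221540709
lever 1 235 [[-12.3, 27.7, 146.1], [12.6, 39.1, 149.7]]
tcp frame [ -0.4  37.8 286.7] [556.3 195.4 286.7] [ 0.3  0.1 -0.7] 0.405820966145142 23.925
board -20 50 [128.6 129.6] -0.43788809665953693
board 0 103 [128.6 129.6] -1.0331595561062696
board 20 63 [128.5 129.8] 0.11682143177155349
board 40 106 [138.2 144. ] 0.08625627152787882
board 60 162 [137.9 139.2] 0.06692908155441021
lever 1 242 [[-11.8, 27.5, 146.1], [12.0, 38.9, 149.6]]
5 35 [128.4 129.4]
11 40 [128.4 130. ]
17 30 [128.7 129.7]
23 34 [146.5 147.6]
29 122 [148.4 149.6]
35 170 [146.4 149. ]
41 66 [138.1 142.1]
47 55 [137.7 138.8]
53 60 [137.8 139.4]
59 60 [137.8 138.9]
65 60 [137.8 139. ]
71 86 [138.3 142.3]
77 140 [138.7 142.5]
83 154 [138.6 142.5]
89 41 [141.4 143.1]
```

The left lever is flat, with its bar level at 137.8 and grip top at 148.5. Now the right lever.

Emit:
{"fn": "play_rows", "kwargs": {
  "steps": [
    {"gripper":1,"tx":-0.7,"ty":0,"tz":0,"yaw":0},
    {"gripper":1,"tx":-1,"ty":0,"tz":0,"yaw":0},
    {"gripper":1,"tx":-1,"ty":0,"tz":0,"yaw":0},
    {"gripper":1,"tx":-1,"ty":0,"tz":0,"yaw":0},
    {"gripper":1,"tx":-1,"ty":0,"tz":0,"yaw":0},
    {"gripper":1,"tx":-0.65,"ty":0,"tz":0.3,"yaw":0},
    {"gripper":1,"tx":0,"ty":0,"tz":1,"yaw":0},
    {"gripper":1,"tx":0,"ty":0,"tz":1,"yaw":0},
    {"gripper":1,"tx":0,"ty":0,"tz":1,"yaw":0},
    {"gripper":1,"tx":0,"ty":0,"tz":0.4,"yaw":0},
    {"gripper":1,"tx":0,"ty":0,"tz":0,"yaw":0}
  ]
}}

```text
time: 25.35
tcp_pos: [520.2, 38.7, 176.0]
tcp_rot: [0.782, 0.623, -0.001, -0.001]
contact_force: [0.2, 0.2, -0.5]
opening: 0.3
finger_force: 0.0
```

```bash
python3 lev.py
```

```text
tcp frame [  -0.6 -123.   176. ] [520.2  38.7 176. ] [ 0.2  0.2 -0.5] 0.3296815975551659 25.35
board -60 260 [128.8 129.8] -0.2609849696157545
board -40 342 [128.7 129.9] -0.27710837714799286
board -20 376 [128.7 129.9] -0.2975821828922307
board 0 401 [128.6 129.8] -0.31509177185215653
board 20 496 [128.6 142.4] -0.3327623335417165
lever -1 2836 [[-12.8, -113.7, 160.1], [12.6, -80.7, 209.1]]
```

Emit:
{"fn": "play_rows", "kwargs": {
  "steps": [
    {"gripper":1,"tx":0.3,"ty":0.02,"tz":0,"yaw":0},
    {"gripper":1,"tx":0.3,"ty":0,"tz":0,"yaw":0},
    {"gripper":1,"tx":0.27,"ty":0,"tz":0,"yaw":0},
    {"gripper":1,"tx":0.27,"ty":0,"tz":0,"yaw":0},
    {"gripper":1,"tx":0.26,"ty":0,"tz":0,"yaw":0},
    {"gripper":1,"tx":0.17,"ty":0,"tz":0.02,"yaw":0},
    {"gripper":1,"tx":0.17,"ty":0,"tz":0.03,"yaw":0},
    {"gripper":1,"tx":0.12,"ty":0,"tz":0.06,"yaw":0},
    {"gripper":1,"tx":0.12,"ty":0,"tz":0.06,"yaw":0},
    {"gripper":1,"tx":0.1,"ty":0,"tz":0.08,"yaw":0},
    {"gripper":1,"tx":0.1,"ty":0,"tz":0.08,"yaw":0},
    {"gripper":1,"tx":0,"ty":0,"tz":0,"yaw":0}
  ]
}}

```text
time: 26.9
tcp_pos: [535.6, 101.9, 167.0]
tcp_rot: [0.782, 0.624, -0.001, 0.001]
contact_force: [-1.2, -6.5, -0.1]
opening: -0.0
finger_force: 2.6
```

```bash
python3 lev.py
```

```text
tcp frame [  0.2 -58.  167. ] [535.6 101.9 167. ] [-1.2 -6.5 -0.1] -0.0012123448822413648 26.9
board -60 17 [70.  80.7] 6.489215799611158
board -40 238 [128.7 129.8] -0.03134416156737097
board -20 308 [128.7 129.5] -0.7604909092110174
board 0 331 [128.6 129.6] -0.07900024209480615
board 20 348 [128.5 143.9] -0.08457007963747509
board 40 271 [138.  144.6] -0.07189807190413298
board 60 582 [137.8 138.9] 0.19036401693257066
lever -1 2777 [[-13.0, -48.7, 163.5], [13.6, -34.4, 209.2]]
lever 1 841 [[-12.1, 27.5, 146.2], [12.2, 38.9, 149.7]]
```

Symmetric with the left. I'll repeat the lift, move-over and press.

Emit:
{"fn": "play_rows", "kwargs": {
  "steps": [
    {"gripper":1,"tx":-0.1,"ty":0,"tz":-0.3,"yaw":0},
    {"gripper":1,"tx":0,"ty":0,"tz":-0.5,"yaw":0},
    {"gripper":1,"tx":0.35,"ty":0,"tz":0,"yaw":0},
    {"gripper":1,"tx":0.4,"ty":0,"tz":0,"yaw":0},
    {"gripper":1,"tx":0,"ty":0,"tz":0.3,"yaw":0},
    {"gripper":1,"tx":0,"ty":0,"tz":0.3,"yaw":0},
    {"gripper":1,"tx":0,"ty":0,"tz":0.25,"yaw":0},
    {"gripper":1,"tx":0,"ty":0,"tz":0.2,"yaw":0},
    {"gripper":1,"tx":0,"ty":0,"tz":0.15,"yaw":0},
    {"gripper":1,"tx":0,"ty":0,"tz":0.08,"yaw":0},
    {"gripper":1,"tx":0,"ty":0,"tz":0.06,"yaw":0},
    {"gripper":1,"tx":0,"ty":0,"tz":0,"yaw":0}
  ]
}}

```text
time: 28.45
tcp_pos: [541.8, 122.6, 151.1]
tcp_rot: [0.782, 0.623, 0.002, 0.0]
contact_force: [1.6, 4.7, 6.7]
opening: 0.8
finger_force: 3.0
```

Emit:
{"fn": "play_rows", "kwargs": {
  "steps": [
    {"gripper":1,"tx":0,"ty":0,"tz":0.04,"yaw":0},
    {"gripper":1,"tx":0,"ty":0,"tz":0,"yaw":0},
    {"gripper":1,"tx":0,"ty":0,"tz":0,"yaw":0}
  ]
}}

```text
time: 28.82
tcp_pos: [541.9, 122.9, 150.1]
tcp_rot: [0.782, 0.623, 0.002, -0.0]
contact_force: [1.6, 5.9, 7.5]
opening: 0.5
finger_force: 3.8
```

Emit:
{"fn": "play_rows", "kwargs": {
  "steps": [
    {"gripper":1,"tx":0,"ty":0,"tz":0.05,"yaw":0},
    {"gripper":1,"tx":0,"ty":0,"tz":0.04,"yaw":0},
    {"gripper":1,"tx":0,"ty":0,"tz":0,"yaw":0},
    {"gripper":1,"tx":0,"ty":0,"tz":0,"yaw":0}
  ]
}}

```text
time: 29.32
tcp_pos: [542.1, 123.3, 148.4]
tcp_rot: [0.782, 0.623, 0.003, -0.0]
contact_force: [-0.8, 7.8, 16.7]
opening: 0.4
finger_force: 8.3
```

Emit:
{"fn": "play_rows", "kwargs": {
  "steps": [
    {"gripper":1,"tx":0,"ty":0,"tz":0.03,"yaw":0},
    {"gripper":1,"tx":0,"ty":0,"tz":0,"yaw":0},
    {"gripper":1,"tx":0,"ty":0,"tz":0,"yaw":0}
  ]
}}

```text
time: 29.7
tcp_pos: [542.2, 123.3, 148.2]
tcp_rot: [0.782, 0.623, 0.003, -0.0]
contact_force: [-3.8, 7.1, 22.8]
opening: 0.2
finger_force: 11.7
```

Emit:
{"fn": "play_rows", "kwargs": {
  "steps": [
    {"gripper":1,"tx":0,"ty":0,"tz":-0.3,"yaw":0},
    {"gripper":1,"tx":0,"ty":0,"tz":-1,"yaw":0},
    {"gripper":1,"tx":0,"ty":0,"tz":-1,"yaw":0},
    {"gripper":1,"tx":0.5,"ty":0,"tz":-1,"yaw":0},
    {"gripper":1,"tx":0.7,"ty":0,"tz":-1,"yaw":0},
    {"gripper":1,"tx":0,"ty":0,"tz":-1,"yaw":0},
    {"gripper":1,"tx":0,"ty":0,"tz":-0.7,"yaw":0},
    {"gripper":1,"tx":0,"ty":0,"tz":0,"yaw":0}
  ]
}}

```text
time: 30.7
tcp_pos: [549.0, 156.6, 326.5]
tcp_rot: [0.782, 0.623, 0.001, 0.0]
contact_force: [0.1, 0.3, 0.3]
opening: 0.7
finger_force: 0.0
```

```bash
python3 - <<'E'
exec(open('lev.py').read())
for sg in (1,-1):
  c=F[(abs(F[:,0])<6)&(F[:,1]*sg>0)&(F[:,1]*sg<95)&(F[:,2]>120)&(F[:,2]<200)]
  print(sg,[(y,np.round(np.median(b[:,2]),1)) for y in range(0,85,6) for b in [c[(c[:,1]*sg>=y)&(c[:,1]*sg<y+6)]] if len(b)>3])
i=f['image'];cv2.imwrite('pics/w6.png',i[:320])
E
```

```text
tcp frame [  1.1  -1.7 326.5] [549.  156.6 326.5] [0.1 0.3 0.3] 0.7496070989229013 30.7
board -60 103 [137.7 139. ] -0.4566096512388834
board -40 48 [137.9 139.1] 0.20679653893206387
board -20 120 [128.3 144.6] -0.3941559481665472
board 0 99 [128.2 129.4] -0.4062011477124294
board 20 74 [127.8 129. ] 0.8538713439601049
board 40 79 [138.1 144.7] 0.8623883475599119
board 60 140 [138.  139.2] 0.2814244275603642
lever -1 184 [[-12.8, -38.2, 146.1], [12.0, -26.5, 150.0]]
lever 1 220 [[-12.0, 26.7, 146.1], [12.5, 38.6, 149.9]]
1 [(0, np.float64(128.1)), (6, np.float64(128.3)), (12, np.float64(127.9)), (18, np.float64(127.7)), (24, np.float64(146.7)), (30, np.float64(148.5)), (36, np.float64(145.8)), (42, np.float64(138.0)), (48, np.float64(137.9)), (54, np.float64(138.2)), (60, np.float64(138.0)), (66, np.float64(137.9)), (72, np.float64(137.6)), (78, np.float64(138.5)), (84, np.float64(137.5))]
-1 [(0, np.float64(128.0)), (6, np.float64(128.2)), (12, np.float64(128.0)), (18, np.float64(128.1)), (24, np.float64(144.3)), (30, np.float64(148.4)), (36, np.float64(147.0)), (42, np.float64(137.9)), (48, np.float64(137.9)), (54, np.float64(137.8)), (60, np.float64(137.8)), (66, np.float64(137.6))]
```

View pics/w6.png

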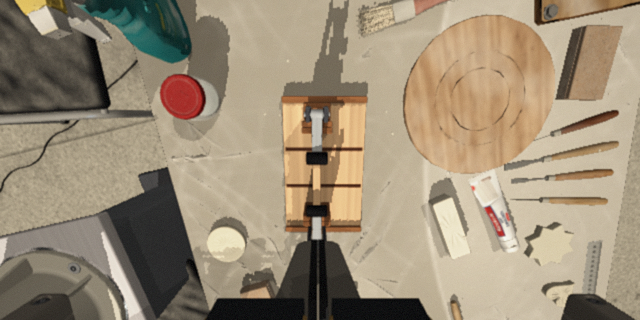

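The picture shows both levers flat over the board, with grips at (317,158) and (317,210). Both grip tops are at 148.5, the bars are level at about 137.9, and the board top is at about 128, against 127.5 nominal. Handing in.

```bash
python3 -c "
from workcell import r
print(r.close_job())"
```

```text
the job is handed in; nothing more can be done
None
```

The wide board is seated in the grooved uprights with both levers fully down and the arm clear, and the job is handed in at about 31 s; no verdict came back.

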